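# Read a culture flask: filter tray in, flask pressed into the sprung ring and held

## Robot

A 6-joint arm with a two-finger parallel gripper is mounted at the origin on a cart in front of the work surface, level with it; the furniture and walls round the work are solid. World frame = base frame: x ahead of the robot, y to its left, z up, the work surface at z = 0. Lengths are in mm, angles in degrees, forces in N, time in s.
With the tool pointing down it reaches from about 300 to 850 mm from the base axis. Payload 4.2 kg.
Tool frame: the origin (TCP) lies midway between the tips of the shut fingers; the grasp point (between the pads) lies 19 mm behind it; z points along the fingers, y is the line along which they close (so a half turn about z gives the same grasp; the last joint's range is limited). The gripper opens to 91 mm and grips with 3 to 60 N. Pads are 32 mm wide; open, the fingers measure 118 mm over their backs; the gripper's body (76 mm by 178 mm) begins 60 mm behind the grasp point.
Start: joints at [62.166, 18.312, 89.639, -0, 72.044, -1.146], TCP at [258.259, 513.756, 213.976] pointing down, gripper open.
Joint ranges: [-177.97, 177.97], [-48.28, 115.42], [12.27, 149.76], [-77.06, 257.06], [2.81, 150.46], [-146.56, 146.56]. Speed limits (degrees/s): [147.25, 147.25, 180, 180, 180, 180].

## Interface

Orientations are given as [roll, pitch, yaw] about the fixed x, y, z axes, in that order (R = Rz(yaw) Ry(pitch) Rx(roll)).
In Python, from workcell import state, grab_frame, camera_model, job_done gives the robot as it stands.
- The arm moves only by the shell command python3 -m pendant FILE [OPENING] [FORCE], which reads ROWS from the file FILE. ROWS is 1 to 8 rows, parted by semicolons, with the numbers parted by commas; each row has 6 numbers: dx, dy, dz in shares of the most that a row can go, 1 being 50 mm, then a rotation vector rx, ry, rz in fractions of the full range, 1 being 120 degrees; each row shifts and turns the commanded pose from where the row before left it, along the tool's axes as they then stand; what a row does not reach is not made up. A row lasts 1/10 s, in which the tool goes at most 50 mm and 8.59 degrees, less where a joint would pass 70% of its speed; a pose out of reach is approached as far as the arm can. OPENING is the finger opening in mm, set as the command begins (- or left out keeps the last). The fingers move at their own pace and stop on an object; FORCE is the grip in N (left out, the last holds). Time passes only in rows, so rows that do not move let the fingers close. It prints the time, the measured TCP pose, the force, the opening and the grip force at its end. Input that does not fit is refused with a message, and nothing moves.
- state(): the state, without advancing time (a new reading comes with each control period).
- grab_frame(name): name is "scene" or "side" or "wrist"; returns the picture (480x640x3 uint8, blue, green, red); there is no depth.
- camera_model(name): a dict with "fx", "fy", "cx", "cy" (pixels), "D" ([k1, k2, p1, p2, k3] as OpenCV has them; the pictures are not rectified), "T" (4x4, takes a point from camera to world coordinates). Camera axes: x right, y up, looking along -z (the intrinsics and any distortion apply to the point x, -y, -z); pixel columns grow to the right and rows downward; lengths in mm; the calibration is good to about 2 mm. A picture is of the moment at which its call begins: read the wrist's pose just before it. camera_model takes no time and is no camera call; for the wrist camera it gives the pose at the moment of the call.
- job_done(): hands the job in; it is judged then, once.
The state is a dict: "time_s": time; "qpos": joint angles; "qvel": joint speeds; "effort": joint torques, N m; "ee_pos": TCP position; "ee_rot": TCP orientation; "force": force on the tool from outside, world axes, zero at the start; "torque": the same for the moment, N m; "gripper_width": finger opening in mm; "gripper_force": force on a finger pad.
Only numpy, scipy, OpenCV 4.12 (cv2) and the standard library are available. Lean on these libraries where they do the work, as an engineer would, in place of code of your own. Each camera call takes 0.05 s, during which the arm holds its last target. There are 200 camera calls.

## Task

Take a density reading of the round culture flask. Slide the filter tray that carries the glass filter disc fully home into the slot in the reader's left side, its flange against the housing, and let go of it; then set the flask upright in the sprung ring on top of the reader and press it down until the ring is at the bottom of its travel. Finish while still holding the flask pressed down there, as the reader only measures while the ring is down, and leave the empty spare tray where it lies.

Things in the scene. Friction and masses are not known exactly. Their poses are not given: they have to be found in the camera images.
- reader: the optical reader, a white and grey instrument housing 154 x 130 x 74 mm standing fixed on the worktop (it cannot be pushed), its dark display facing its -x side (roughly towards the robot). Origin: centre of its underside on the worktop. The sprung ring stands in the middle of its deck (x = y = 0 of the reader), the tray slot opens in its +y (left) side.
- slot_mouth (a point): middle of the slot's floor at its opening in the reader's +y side (axes of the reader; the slot runs along the reader's -y). The floor is 22 mm above the worktop; the slot is 63.5 mm wide, 15 mm high, the tray 60 x 12 mm; over the first 12 mm the mouth flares by about 4 mm on each side and 2 to 3 mm above and below.
- slot_home (a point): point on the slot's floor, 100 mm in from slot_mouth, where the tray's nose (point tray_nose) lies when the tray is fully home, with the tray's +x along the reader's -y. The slot's blind end is 3 mm further in: the tray's flange stops against the housing's side first.
- filter_tray: the loaded filter tray, 0.1 kg: a grey plate 150 x 60 x 12 mm lying flat, the filter disc in its round pocket. Origin: centre of its underside; +x to its nose (the end that goes in; its rim reaches 2 mm beyond x = 75), z up. Across it stands a black flange 76 mm wide, 25 mm high, its nose-side face at x = -25 mm, which meets the housing when home. The black grip stands behind it at x = -58 mm.
- filter_tray_grip (a point): point in the upright black grip of the loaded tray, 36 mm above the tray's underside (axes of the tray). The grip is a fin 26 mm long in the tray's x, 10 mm thick in the tray's y, its top 50 mm above the tray's underside; take it from above with the fingers closing along the tray's y.
- tray_nose (a point): middle of the loaded tray's nose at the underside, at x = 75 mm of the tray
- tray_pocket (a point): centre of the floor of the round pocket (32 mm wide, 7 mm deep) in the loaded tray, 40 mm towards the nose from the tray's origin and 5 mm above its underside
- filter: the amber glass filter disc, 30 mm wide and 6 mm thick, lying loose in the pocket of the loaded tray. Origin: centre of its underside.
- spare_tray: an empty filter tray of the same shape and size as the loaded one, to be left where it lies. Origin and axes as for the loaded tray.
- culture_flask: the round, flat-bottomed culture flask of glass, about 0.11 kg, 112 mm high: bulb 64 mm wide with its centre 26 mm above the foot, straight neck 25 mm wide from 58 to 98 mm above the foot, then a white stopper 23 mm wide. Origin: centre of its foot (37 mm wide); z up.
- flask_neck (a point): point on the flask's axis in its straight neck, 80 mm above its foot
- ring_centre (a point): centre of the rubber bead of the sprung ring (opening 50 mm wide, outside 81 mm; moves with the ring). At rest it lies 105.5 mm above the worktop, fully down 90.5 mm. The flask's bulb seats on the bead and centres itself; seated, the flask's foot is about 5 mm below this point.
- ring (a joint): how far the sprung ring is pressed down, m: 0 at rest (up), 0.015 at the bottom of its travel. The springs push up with about 4 N at rest, growing by 0.4 N per mm to about 10 N at the bottom; the flask's own weight does not move it, and it rises again when let go.
There are look-alikes about, which are no part of the job. Leave any yellow look-alike of the culture_flask alone.

How it is judged (in metres and radians):
On the way, in this order (a step that is already met when the one before it is completed fails the run):
1. the loaded filter tray is fully home in the slot and let go, the ring still up (y of tray_nose in the frame of slot_home between -0.006 and 0.004 m and distance between tray_nose and slot_home below 0.007 m and angle between the x axis of filter_tray and the y axis of reader, either way round below 0.1 rad and distance between filter and tray_pocket below 0.005 m and contact force between the fingers and filter_tray below 0.2 N and value of joint ring below 0.003 m), for 0.2 s.
2. the flask sits upright in the ring and is pressed down to the bottom of the ring's travel (value of joint ring above 0.012 m and horizontal distance between culture_flask and ring_centre below 0.006 m and angle between culture_flask's own z axis and vertical below 0.15 rad and contact force between culture_flask and reader above 4 N), for 0.5 s.
At the end, for the whole second after the job is handed in: Still holding: the flask presses the ring down over 12 of 15 mm with over 4 N, is upright within 8 deg, centred within 6 mm, still, touched by the fingers; the robot does not touch the reader; tray home within 4 mm, disc in its pocket, tray let go; spare tray moved under 30 mm (all of step 2 and contact force between the fingers and culture_flask above 2 N and contact force between each of the arm, the fingers and reader below 0.5 N and linear speed of culture_flask below 0.02 m/s and y of tray_nose in the frame of slot_home below 0.004 m and distance between tray_nose and slot_home below 0.007 m and distance between filter and tray_pocket below 0.005 m and contact force between the fingers and filter_tray below 0.2 N and distance of spare_tray from where it was at the start of the episode below 0.03 m); the arm keeps its last pose, push and grip.
It fails at once if the flask is laid over (angle between culture_flask's own z axis and vertical above 0.8 rad).
It fails at once if the spare tray is pushed away or taken (distance of spare_tray from where it was at the start of the episode above 0.05 m).
It also fails if it takes over 64 s, if anything falls off the work surface, if the arm or the gripper's body presses on something with over 40 N, if the wrist force passes 120 N, or if a joint passes its speed limit or range.

## Working session

There is one attempt and no reset: what is moved stays moved. The work goes in short steps, Python scripts to look and compute and a shell command to move; the robot and the scene stay as the last step left them, time stands still between calls to the robot, and variables do not carry over. Pictures are saved under pics/ and viewed, at most 11 in all, crops included, and the job is handed in when it is done.

```bash
mkdir -p pics; ls; cat > h.py <<'E'
import numpy as np,cv2
from workcell import state,grab_frame,camera_model
def ray(m,uv):
    K=np.array([[m["fx"],0,m["cx"]],[0,m["fy"],m["cy"]],[0,0,1.]])
    p=cv2.undistortPoints(np.array([[uv]],float),K,np.array(m["D"],float))[0,0]
    T=np.array(m["T"]);d=T[:3,:3]@np.array([p[0],-p[1],-1]);return T[:3,3],d/np.linalg.norm(d)
def plane(m,uv,z):
    o,d=ray(m,uv);return o+d*(z-o[2])/d[2]
def tri(rs):
    A=sum(np.eye(3)-np.outer(d,d) for o,d in rs);b=sum((np.eye(3)-np.outer(d,d))@o for o,d in rs)
    return np.linalg.solve(A,b)
def proj(m,P):
    T=np.array(m["T"]);q=T[:3,:3].T@(np.array(P,float)-T[:3,3]);q=np.array([q[0],-q[1],-q[2]])
    K=np.array([[m["fx"],0,m["cx"]],[0,m["fy"],m["cy"]],[0,0,1.]])
    return cv2.projectPoints(q.reshape(1,1,3),np.zeros(3),np.zeros(3),K,np.array(m["D"],float))[0][0,0]
E
python3 - <<'E'
from h import *
for n in("scene","side","wrist"):
    m=camera_model(n);f=grab_frame(n);cv2.imwrite(f"pics/{n}0.png",f)
    print(n,m["fx"],m["D"],np.round(m["T"],2).tolist())
s=state();print(s["ee_pos"],s["ee_rot"],s["time_s"],s["gripper_width"])
E
```

```text
pics
scene 582.7180769407057 [-0.15786831  0.          0.          0.          0.        ] [[0.74, 0.42, -0.53, -243.49], [-0.68, 0.47, -0.57, -769.57], [0.01, 0.78, 0.63, 941.81], [0.0, 0.0, 0.0, 1.0]]
side 476.47285137986637 [-0.09502196  0.          0.          0.          0.        ] [[0.95, 0.21, -0.24, 217.24], [-0.31, 0.59, -0.74, -828.09], [-0.01, 0.78, 0.63, 774.13], [0.0, 0.0, 0.0, 1.0]]
wrist 369.97006641620374 [-0.02027943  0.          0.          0.          0.        ] [[0.45, -0.87, -0.21, 198.28], [0.89, 0.43, 0.11, 543.24], [-0.0, -0.24, 0.97, 384.01], [0.0, 0.0, 0.0, 1.0]]
[258.06883717 513.4240615  213.31842332] [-1.79923216e+02 -2.11917867e-03  1.53314448e+02] 0.15 91.28954182535807
```

View pics/scene0.png

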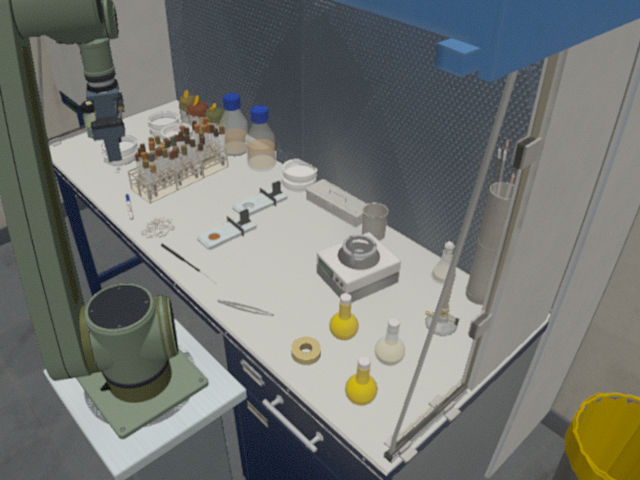

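View pics/side0.png

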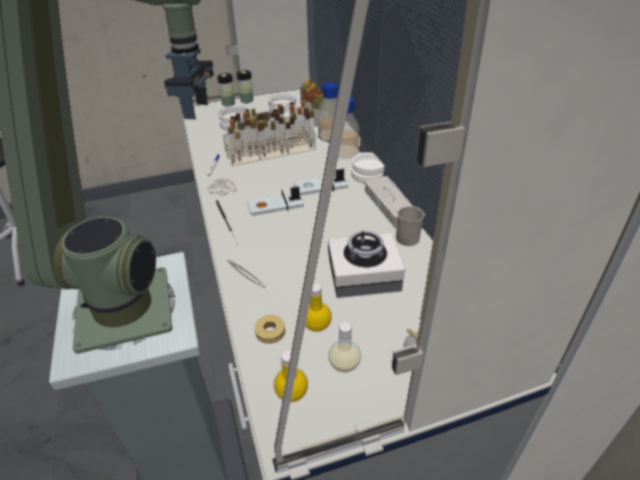

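View pics/wrist0.png

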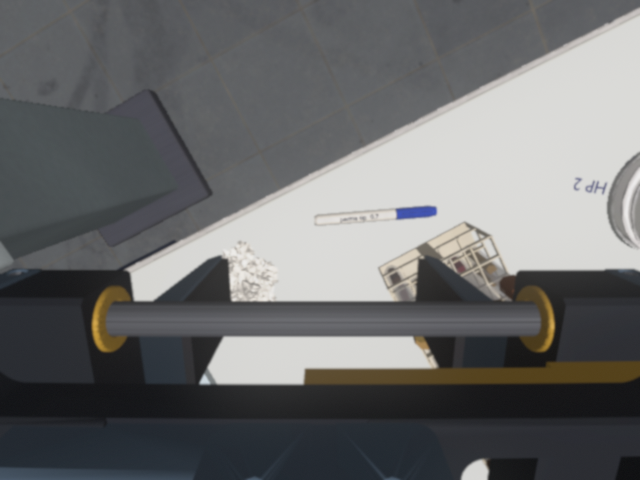

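The scene view shows the loaded tray at about (228,233) with the amber disc at (214,237), and the spare tray at (260,203). The reader is at (358,265). The pale flask is at (390,345), and yellow look-alikes stand at (344,320) and (361,385). The side view has the tray at (275,202), the reader at (366,262) and the flask at (345,350). The wrist view shows nothing useful.

```bash
python3 - <<'E'
from h import *
a=cv2.imread("pics/scene0.png");b=cv2.imread("pics/side0.png")
def c(f,x,y,w,h,s):return cv2.resize(f[y:y+h,x:x+w],None,fx=s,fy=s,interpolation=cv2.INTER_CUBIC)
L=np.hstack([c(a,190,175,100,75,4),c(b,240,160,100,75,4)])
M=np.hstack([c(a,300,225,133,100,3),c(b,310,215,133,100,3)])
out=np.zeros((600,800,3),np.uint8);out[:300]=L;out[300:,:798]=M
cv2.imwrite("pics/c1.png",out)
ms,md=camera_model("scene"),camera_model("side")
def T(n,u,v):
    rs=[ray(ms,u),ray(md,v)];print(n,tri(rs).round(1))
T("disc",(214,237),(262,205))
T("ring",(358,245),(366,244))
T("flask stopper top",(393,321),(345,325))
for n,f,m in(("scene",a,ms),("side",b,md)):
    hsv=cv2.cvtColor(f,cv2.COLOR_BGR2HSV);k=cv2.inRange(hsv,(5,90,60),(20,255,255))
    nn,l,s,ce=cv2.connectedComponentsWithStats(k)
    for i in range(1,nn):
        if s[i,4]>15:print(n,s[i],ce[i].round(1),plane(m,ce[i],11).round(1))
E
```

```text
disc [ 3.860e+02  2.903e+02 -2.000e-01]
ring [557.6 -63.9  88.8]
flask stopper top [ 423.8 -289.   104.8]
scene [186  95  26  43 455] [199.1 115.8] [744.3 900.2  11. ]
scene [180 126   8  12  46] [183.2 130.9] [638.9 839.4  11. ]
scene [175 135   5   6  21] [177.  137.6] [597.2 812.3  11. ]
scene [149 138  20  21 172] [157.7 147.2] [514.8 799.1  11. ]
scene [136 145  13  16 103] [142.  153.8] [454.8 796.5  11. ]
scene [169 146  10  13  66] [173.6 152.7] [534.6 731.5  11. ]
scene [150 164   5   8  32] [152.4 167.4] [436.9 697.6  11. ]
scene [209 234  10   6  44] [213.6 236.2] [379.8 281.2  11. ]
side [302  78   8   9  19] [306.5  81.2] [ 772.5 1146.    11. ]
side [298  83  25  34 309] [309.   98.2] [727.6 957.9  11. ]
side [271 105  11  11  50] [276.8 110.7] [575.  883.7  11. ]
side [290 104   5  15  45] [292.2 110.5] [631.5 864.6  11. ]
side [243 110  24  20 238] [254.3 119.9] [475.6 832.6  11. ]
side [229 118   6  15  59] [231.8 124.5] [389.1 823.9  11. ]
side [236 131   3   7  19] [237.  134.3] [393.4 736.6  11. ]
side [257 203   9   4  30] [261.2 204.6] [382.  276.7  11. ]
side [263 321  13   9  60] [268.8 324.1] [ 302.4 -159.4   11. ]
```

View pics/c1.png

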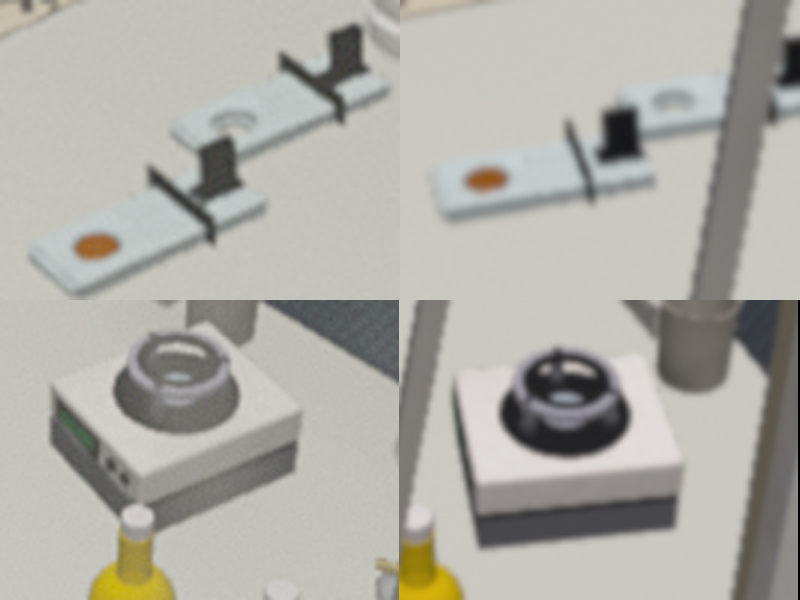

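The crop shows the grip top at scene (244,211) and side (295,187.5), and the disc at scene (214,236) and side (261,205). The ring and the deck corners are clear in both views.

```bash
python3 - <<'E'
from h import *
ms,md=camera_model("scene"),camera_model("side")
def S(x,y):return (300+x/3,225+(y-300)/3)
def D(x,y):return (310+(x-399)/3,215+(y-300)/3)
def S4(x,y):return (190+x/4,175+y/4)
def D4(x,y):return (240+(x-400)/4,160+y/4)
def T(n,u,v):print(n,tri([ray(ms,u),ray(md,v)]).round(1))
T("grip top",S4(217,143),D4(620,110))
T("grip base",S4(220,190),D4(620,152))
T("disc",(213.6,236.2),(261.2,204.6))
T("ring",S(178,367),D(566,385))
T("deck front-right",S(140,476),D(478,487));T("deck back-right",S(300,409),D(680,462));T("deck front-left",S(51,386),D(456,375))
T("stopper top",(393,321),(345,325))
T("bulb",(390,349),(345,354))
s=state();print(s["qpos"])
E
```

```text
grip top [484.1 283.2  41.7]
grip base [480.9 279.3   7.8]
disc [383.8 288.    4. ]
ring [552.8 -71.9  93.7]
deck front-right [ 467.1 -118.5   60.7]
deck back-right [ 612.8 -148.9   65. ]
deck front-left [492.4   6.9  59.4]
stopper top [ 423.8 -289.   104.8]
bulb [ 424.  -291.6   22.4]
[ 6.21668840e+01  1.83439649e+01  8.96885199e+01  6.10717128e-04
  7.20443260e+01 -1.14775445e+00]
```

Careful with the scale: shifts go in shares of 50 mm and turns go in shares of 120 degrees. That gives: -12 mm is -0.24, 8.5 degrees is 0.0708.

```bash
echo '0,0,-0.24,0,0,0.0708;0,0,-0.24,0,0,0.0708;0,0,-0.24,0,0,0.0708;0,0,-0.24,0,0,0.0708;0,0,-0.24,0,0,0.0708;0,0,-0.24,0,0,0.0708;0,0,-0.24,0,0,0.0708;0,0,0,0,0,0.0708' > mv.in && python3 -m pendant mv.in 91 5
echo '0,0,0,0,0,0.0708;0,0,0,0,0,0.0708;0,0,0,0,0,0.0708;0,0,0,0,0,0.0708;0,0,0,0,0,0.0708;0,0,0,0,0,0.0708;0,0,0,0,0,0.0708;0,0,0,0,0,0.0708' > mv.in && python3 -m pendant mv.in
echo '0,0,0,0,0,0.0708;0,0,0,0,0,0.0708;0.36,0.92,0,0,0,0;0.36,0.92,0,0,0,0;0.36,0.92,0,0,0,0;0.36,0.92,0,0,0,0;0.4,0.92,0,0,0,0;0,0,0,0,0,0' > mv.in && python3 -m pendant mv.in
```

```text
time_s: 0.95
ee_pos: [258.5, 514.3, 299.5]
ee_rot: [179.9, -0.2, 85.0]
force: [0.6, -0.5, -0.9]
gripper_width: 90.6
gripper_force: 0.0
time_s: 1.75
ee_pos: [258.2, 513.6, 297.6]
ee_rot: [180.0, 0.0, 17.0]
force: [0.5, 0.4, 0.0]
gripper_width: 91.2
gripper_force: 0.0
time_s: 2.55
ee_pos: [380.6, 271.4, 291.9]
ee_rot: [-179.3, 1.1, 2.0]
force: [0.0, 1.2, 0.3]
gripper_width: 91.0
gripper_force: 0.0
```

Converted, 1.2 degrees is 0.01.

```bash
echo '0,0,0,0,0,0.01;0,0,0,0,0,0;0,0,0,0,0,0' > mv.in && python3 -m pendant mv.in
cat > snap.py <<'E'
import sys,pickle;from h import *
n=sys.argv[1];s=state();m=camera_model("wrist");f=grab_frame("wrist")
cv2.imwrite(f"pics/{n}.png",f);pickle.dump(m,open(f"pics/{n}.pkl","wb"));print(s["ee_pos"].round(1) if hasattr(s["ee_pos"],'round') else s["ee_pos"],s["ee_rot"])
E
python3 snap.py w1
```

```text
time_s: 2.85
ee_pos: [378.4, 277.5, 291.9]
ee_rot: [-179.2, 1.2, 1.3]
force: [-1.5, 0.0, -0.3]
gripper_width: 91.2
gripper_force: 0.0
[378.4 277.5 291.9] [-179.19917028    1.20498274    1.33836228]
```

View pics/w1.png

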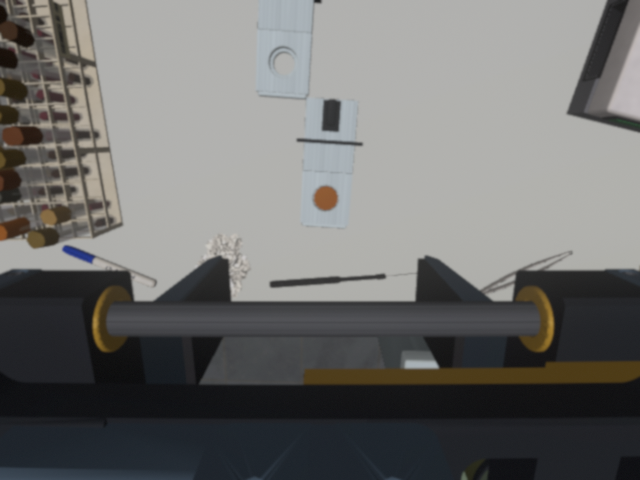

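The wrist view shows the loaded tray with its grip top at (331,115), flange at row 142, disc at (326,198) and nose at about (326,228). The spare tray's near end is at (283,97). One reader corner is at the right.

Converted, 15 mm is 0.3, 10 mm is 0.2, 1.2 degrees is 0.01.

```bash
echo '0.2,-0.08,0.3,-0.0067,0.01,0.0108;0.2,0,0.3,0,0,0;0.2,0,0.3,0,0,0;0.2,0,0.3,0,0,0;0,0,0,0,0,0;0,0,0,0,0,0;0,0,0,0,0,0' > mv.in && python3 -m pendant mv.in 36
python3 snap.py w2
cat > tray.py <<'E'
from h import *;import pickle
R=[]
for n in("w1","w2"):
    f=cv2.imread(f"pics/{n}.png");m=pickle.load(open(f"pics/{n}.pkl","rb"));f=f.copy();f[262:]=200
    hsv=cv2.cvtColor(f,cv2.COLOR_BGR2HSV);d={}
    am=cv2.inRange(hsv,(5,120,60),(18,255,255));am[:,:240]=0;am[:,420:]=0
    k,l,s,c=cv2.connectedComponentsWithStats(am);i=1+s[1:,4].argmax();d["disc"]=c[i]
    dk=cv2.inRange(f,(0,0,0),(75,75,75));dk[:,:240]=0;dk[:,420:]=0
    k,l,s,c=cv2.connectedComponentsWithStats(dk)
    for j in range(1,k):
        if s[j,4]>60:print(n,"dark",s[j],c[j].round(1))
    print(n,"disc",s if 0 else d["disc"].round(1),plane(m,d["disc"],11).round(1))
E
python3 tray.py
```

```text
time_s: 3.6
ee_pos: [418.3, 281.3, 232.8]
ee_rot: [-180.0, -0.1, -0.0]
force: [-0.8, 0.2, 0.4]
gripper_width: 38.1
gripper_force: 0.0
[418.3 281.3 232.8] [-1.79971586e+02 -6.91018686e-02 -3.63341892e-02]
w1 dark [323 100  17  31 426] [330.9 115.1]
w1 disc [325.4 197.6] [380.7 277.3  11. ]
w2 dark [267   0  19  12 227] [276.    5.5]
w2 dark [240  20  75  13 506] [276.9  25. ]
w2 dark [321 143  18  31 510] [329.6 157.8]
w2 dark [294 183  70   7 174] [328.3 186.4]
w2 disc [325.6 246.6] [380.8 277.4  11. ]
```

View pics/w2.png

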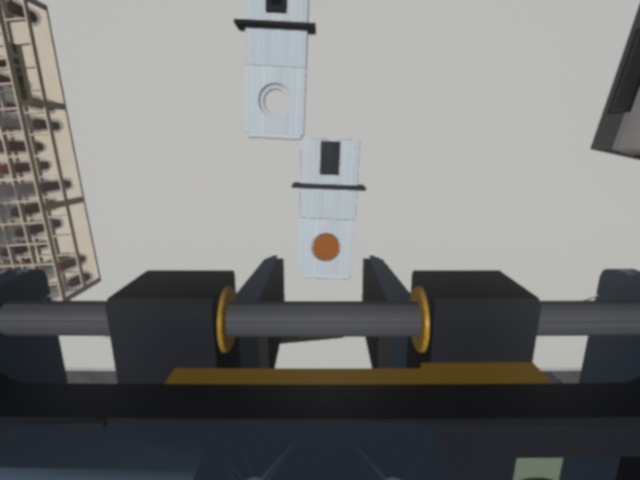

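The second view has the grip at (330,158), the flange from (294,185) to (363,188), the disc at (326,247) and the spare's near end at (275,137).

```bash
cat >> tray.py <<'E'
m1=pickle.load(open("pics/w1.pkl","rb"));m2=pickle.load(open("pics/w2.pkl","rb"))
P=lambda a,b:tri([ray(m1,a),ray(m2,b)]).round(1)
print("grip",P((330.9,115.1),(329.6,157.8)),"disc",P((325.4,197.6),(325.6,246.6)))
for z in(25,50):print(z,plane(m1,(330.9,115.1),z).round(1),plane(m2,(329.6,157.8),z).round(1))
a,b=plane(m2,(293.5,184.7),25),plane(m2,(364,188.3),25);print("flange",a.round(1),b.round(1),np.degrees(np.arctan2(*(b-a)[:2])))
f=cv2.imread("pics/w2.png");
mk=cv2.inRange(cv2.cvtColor(f,cv2.COLOR_BGR2HSV),(85,12,130),(125,80,255));mk[:,:285]=0;mk[:,375:]=0;mk[:136]=0;mk[262:]=0
# edge lines
for r in(205,215,225,235,255):
    x=np.flatnonzero(mk[r]);print(r,x.min(),x.max(),plane(m2,(x.min(),r),12).round(1)[:2],plane(m2,(x.max(),r),12).round(1)[:2])
E
python3 tray.py|tail -9
```

```text
grip [476.4 273.5  20.5] disc [380.7 277.4  10.8]
25 [476.2 273.5  25. ] [476.5 273.6  25. ]
50 [474.7 273.6  50. ] [477.2 274.1  50. ]
flange [449.8 310.3  25. ] [446.1 238.4  25. ] -177.0885695910596
205 300 354 [427.  304.8] [427.  247.2]
215 301 354 [416.2 303.9] [416.2 247. ]
225 300 353 [405.2 305.1] [405.2 247.8]
235 300 353 [394.1 305.3] [394.1 247.6]
255 299 352 [371.4 306.7] [371.4 248.3]
```

Converted, 30 mm is 0.6, 20 mm is 0.4, 2.4 degrees is 0.02.

```bash
echo '0.4,0.06,0.4,0,0,0;0.4,0.06,0.4,0,0,0;0.4,0.04,0.4,0,0,0;0,0,0.6,0,0,0.02;0,0,0.6,0,0,0;0,0,0.6,0,0,0;0,0,0.4,0,0,0;0,0,0.2,0,0,0' > mv.in && python3 -m pendant mv.in
echo '0,0,0.2,0,0,0;0,0,0.2,0,0,0;0,0,0.2,0,0,0;0,0,0.1,0,0,0;0,0,0,0,0,0;0,0,0,0,0,0' > mv.in && python3 -m pendant mv.in
```

```text
time_s: 4.45
ee_pos: [477.7, 272.3, 50.8]
ee_rot: [179.9, 0.1, -2.5]
force: [-0.1, -0.5, -0.2]
gripper_width: 35.7
gripper_force: 0.0
time_s: 5.05
ee_pos: [478.8, 272.6, 17.2]
ee_rot: [180.0, -0.0, -2.5]
force: [-0.5, 0.1, -0.1]
gripper_width: 36.0
gripper_force: 0.0
```

Converted, -15 mm is -0.3, -10 mm is -0.2.

```bash
echo '0,0,0,0,0,0;0,0,0,0,0,0;0,0,0,0,0,0;0,0,0,0,0,0;0,0,0,0,0,0;0,0,0,0,0,0' > mv.in && python3 -m pendant mv.in 0 30
echo '0,0,-0.1,0,0,0;0,0,-0.2,0,0,0;0,0,-0.3,0,0,0;0,0,-0.3,0,0,0;0,0,-0.2,0,0,0;0,0,-0.1,0,0,0;0,0,0,0,0,0;0,0,0,0,0,0' > mv.in && python3 -m pendant mv.in
```

```text
time_s: 5.65
ee_pos: [478.8, 272.6, 17.2]
ee_rot: [-180.0, -0.0, -2.5]
force: [0.2, 1.0, 2.0]
gripper_width: 9.7
gripper_force: 30.0
time_s: 6.45
ee_pos: [478.2, 272.2, 76.6]
ee_rot: [180.0, 0.0, -2.5]
force: [-0.1, 0.5, -1.6]
gripper_width: 9.9
gripper_force: 30.0
```

Converted, 40 mm is 0.8, 38 mm is 0.76.

```bash
echo '-0.12,0.4,-0.48,0,0,0;-0.12,0.72,-0.48,0,0,0;-0.12,0.76,-0.48,0,0,0;-0.12,0.8,-0.48,0,0,0;-0.12,0.8,-0.48,0,0,0;-0.12,0.8,-0.4,0,0,0;-0.12,0.76,-0.24,0,0,0;-0.08,0.44,0,0,0,0' > mv.in && python3 -m pendant mv.in
echo '0,0,0,0,0,0;0,0,0,0,0,0;0,0,0,0,0,0' > mv.in && python3 -m pendant mv.in; python3 snap.py w3
echo '0,0.4,0,0,0,0;0,0.7,0,0,0,0;0,0.7,0,0,0,0;0,0.4,0,0,0,0;0,0,0,0,0,0;0,0,0,0,0,0;0,0,0,0,0,0' > mv.in && python3 -m pendant mv.in; python3 snap.py w4
python3 - <<'E'
import cv2,numpy as np
a,b=(cv2.imread(f"pics/{n}.png")[:300] for n in("w3","w4"))
cv2.imwrite("pics/c2.png",np.vstack([a,b]))
E
```

```text
time_s: 7.25
ee_pos: [420.6, -1.5, 230.3]
ee_rot: [179.9, -0.2, -2.6]
force: [-0.3, -0.0, -1.1]
gripper_width: 9.9
gripper_force: 30.0
time_s: 7.55
ee_pos: [420.6, 1.5, 228.4]
ee_rot: [-180.0, 0.1, -2.5]
force: [1.1, 0.7, -1.3]
gripper_width: 9.9
gripper_force: 30.0
[420.6   1.5 228.4] [-1.79992723e+02  6.15663674e-02 -2.45069413e+00]
time_s: 8.3
ee_pos: [416.0, -107.9, 228.9]
ee_rot: [-180.0, 0.0, -2.4]
force: [-0.7, -0.4, -1.1]
gripper_width: 9.8
gripper_force: 30.0
[ 416.  -107.9  228.9] [-1.79977937e+02  1.59109629e-02 -2.40525457e+00]
```

View pics/c2.png

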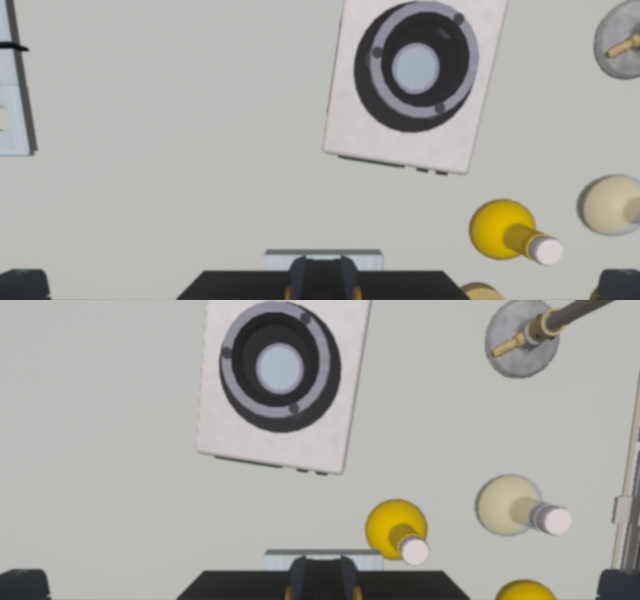

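Upper half (w3): deck front corners at (324,151) and (466,172), ring centred near (424,59). Lower half (w4): front corners at (197,150) and (342,173), ring near (275,60), pale flask bulb at (510,205) with its stopper at (556,220).

```bash
cat > reader.py <<'E'
from h import *;import pickle
G={}
for n,box,rc in(("w3",(300,0,530,176),(424,59)),("w4",(180,0,390,178),(275,60))):
    f=cv2.imread(f"pics/{n}.png");m=pickle.load(open(f"pics/{n}.pkl","rb"))
    bgr=f.astype(int);x0,y0,x1,y1=box
    # deck is pinkish: red>green ; table is greenish grey
    k=((bgr[...,2]-bgr[...,1]>3)&(bgr[...,2]>140)).astype(np.uint8)*255
    q=np.zeros_like(k);q[y0:y1,x0:x1]=k[y0:y1,x0:x1]
    q=cv2.morphologyEx(q,cv2.MORPH_OPEN,np.ones((3,3)))
    L=[(np.flatnonzero(q[r]).min()-.5,r) for r in range(5,135,3)]
    R=[(np.flatnonzero(q[r]).max()+.5,r) for r in range(5,150,3)]
    cs=range(rc[0]-85,rc[0]+25,4);B=[(c,np.flatnonzero(q[:,c]).max()+.5) for c in cs if q[:,c].any()]
    def fit(P):
        X=np.array([plane(m,p,74)[:2] for p in P]);v=cv2.fitLine(X.astype(np.float32),cv2.DIST_HUBER,0,.5,.01).ravel();return v[2:],v[:2],np.abs((X-v[2:])@[-v[1],v[0]]).mean()
    for nm,P in(("L",L),("R",R),("F",B)):
        p,d,e=fit(P);G[n,nm]=(p,d);print(n,nm,p.round(1),"ang",np.degrees(np.arctan2(d[1],d[0])).round(2),"err",e.round(2))
    def X(a,b):
        t=np.linalg.solve(np.c_[a[1],-b[1]],b[0]-a[0]);return a[0]+t[0]*a[1]
    A,Bc=X(G[n,"L"],G[n,"F"]),X(G[n,"R"],G[n,"F"]);w=Bc-A
    u=np.array([-w[1],w[0]])/np.linalg.norm(w);print(n,"corners",A.round(1),Bc.round(1),"w",np.linalg.norm(w).round(1),"yaw",np.degrees(np.arctan2(u[1],u[0])).round(2),"centre",((A+Bc)/2+u*65).round(1),((A+Bc)/2+u*77).round(1))
    # silver ring: bluish grey
    g=cv2.inRange(f,(105,95,95),(190,175,180));g&=((bgr[...,0]-bgr[...,1]>4).astype(np.uint8)*255)
    msk=np.zeros_like(g);cv2.circle(msk,rc,64,255,-1);g&=msk
    ys,xs=np.nonzero(g);o=[]
    for a in np.radians(np.arange(0,360,6)):  # outermost silver along spokes
        for r in range(66,30,-1):
            x,y=int(rc[0]+r*np.cos(a)),int(rc[1]+r*np.sin(a))
            if 0<=y<480 and g[y,x]:o.append((x,y));break
    e=cv2.fitEllipseDirect(np.array(o,np.float32));print(n,"ring",[np.round(t,1) for t in e],plane(m,e[0],105.5).round(1));G[n,"c"]=ray(m,e[0])
print("ring tri",tri([G["w3","c"],G["w4","c"]]).round(1))
m3,m4=[pickle.load(open(f"pics/{n}.pkl","rb")) for n in("w3","w4")]
print("bulb",tri([ray(m3,(612,205)),ray(m4,(510,204))]).round(1),"stopper z112",plane(m4,(556,220),112).round(1))
for a,b in(((324,151),(197,150)),((466,172),(342,173))):print("corner tri",tri([ray(m3,a),ray(m4,b)]).round(1))
E
python3 reader.py
```

```text
w3 L [549.4 -13.4] ang -11.07 err 0.23
w3 R [ 547.4 -143.5] ang -11.1 err 0.22
w3 F [473.  -63.3] ang 78.75 err 0.23
w3 corners [485.4  -0.9] [ 460.4 -126.4] w 128.0 yaw -11.25 centre [536.7 -76.3] [548.4 -78.7]
w3 ring [array([424.2,  58.6]), array([106.5, 117. ]), np.float64(18.7)] [548.9 -79.1 105.5]
w4 L [549.7 -14.8] ang -11.17 err 0.22
w4 R [ 533.3 -141.8] ang -11.0 err 0.22
w4 F [478.  -38.2] ang 78.69 err 0.22
w4 corners [485.2  -2.1] [ 460.1 -127.6] w 128.0 yaw -11.31 centre [536.4 -77.6] [548.2 -79.9]
w4 ring [array([274.8,  58.1]), array([107. , 113.8]), np.float64(176.0)] [549.3 -79.  105.5]
ring tri [549.  -79.1 105.9]
bulb [ 417.9 -306.1   14.8] stopper z112 [ 420.7 -295.1  112. ]
corner tri [486.   -3.1  72.7]
corner tri [ 461.9 -127.6   69.2]
```

Converted, -38 mm is -0.76, -35 mm is -0.7.

```bash
echo '0.28,-0.4,0,0,0,0;0.44,-0.7,0,0,0,0;0.48,-0.76,0,0,0,0;0.48,-0.76,0,0,0,0;0.48,-0.76,0,0,0,0;0.48,-0.76,0,0,0,0;0.44,-0.7,0,0,0,0;0.24,-0.36,0,0,0,0' > mv.in && python3 -m pendant mv.in
echo '0,0,0,0,0,-0.0417;0,0,0,0,0,-0.0667;0,0,0,0,0,-0.0667;0,0,0,0,0,-0.0667;0,0,0,0,0,-0.0667;0,0,0,0,0,-0.0667;0,0,0,0,0,-0.0667;0,0,0,0,0,-0.0667' > mv.in && python3 -m pendant mv.in
echo '0,0,0,0,0,-0.0667;0,0,0,0,0,-0.0667;0,0,0,0,0,-0.0333;0,0,0,0,0,0;0,0,0,0,0,0;0,0,0,0,0,0' > mv.in && python3 -m pendant mv.in
python3 - <<'E'
from h import *
ms,md=camera_model("scene"),camera_model("side")
print("beaker rim",tri([ray(ms,(375,209)),ray(md,(410,213))]).round(0),"base",plane(ms,(375,237),0).round(0),plane(md,(409,243),0).round(0))
print("box",plane(ms,(335,202),20).round(0),plane(md,(390,205),20).round(0))
for n in("scene","side"):cv2.imwrite(f"pics/{n}1.png",grab_frame(n))
a,b=cv2.imread("pics/scene1.png"),cv2.imread("pics/side1.png")
cv2.imwrite("pics/c3.png",np.hstack([cv2.resize(a[130:330,260:460],(400,400)),cv2.resize(b[110:310,260:460],(400,400))]))
E
```

```text
time_s: 9.15
ee_pos: [594.0, 147.8, 228.4]
ee_rot: [-180.0, -0.0, -2.3]
force: [0.3, -0.2, -2.0]
gripper_width: 10.1
gripper_force: 30.0
time_s: 9.95
ee_pos: [592.5, 144.8, 228.8]
ee_rot: [-180.0, 0.0, 58.9]
force: [0.4, -0.7, -1.2]
gripper_width: 9.8
gripper_force: 30.0
time_s: 10.55
ee_pos: [592.8, 143.9, 228.9]
ee_rot: [180.0, 0.0, 78.5]
force: [0.1, 0.4, -1.0]
gripper_width: 10.3
gripper_force: 30.0
beaker rim [712.  24.  76.] base [703.   7.   0.] [704.  -2.   0.]
box [716. 174.  20.] [716. 143.  20.]
```

View pics/c3.png

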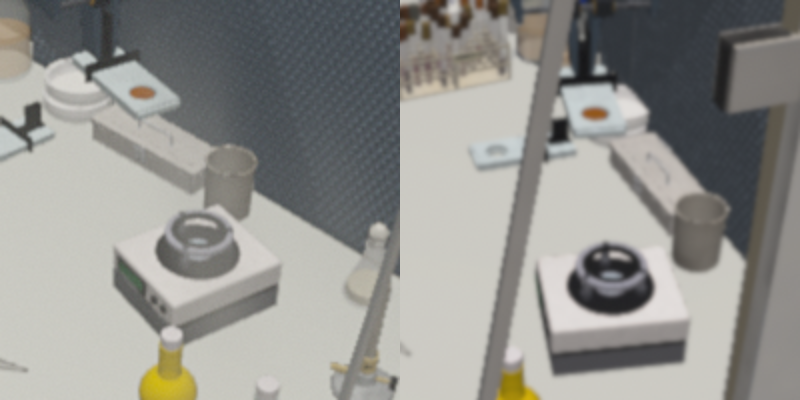

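The disc is still in its pocket, at about (142,93) in the left crop. The tray hangs level and points at the reader, with nothing tall nearby. Next: check the disc's predicted position, then descend.

Converted, 30 mm is 0.6, 25 mm is 0.5.

```bash
python3 - <<'E'
from h import *
for n in("scene","side"):
    m=camera_model(n)
    for i,P in((0,(380.7,277.4,11)),(1,(573.8,47.7,222.7))):
        f=cv2.imread(f"pics/{n}{i}.png");k=cv2.inRange(cv2.cvtColor(f,cv2.COLOR_BGR2HSV),(5,90,60),(20,255,255))
        e=proj(m,P);N,l,s,c=cv2.connectedComponentsWithStats(k)
        c=c[1:][s[1:,4]>15];j=np.hypot(*(c-e).T).argmin();print(n,i,e.round(1),c[j].round(1),(c[j]-e).round(1))
E
echo '0,0,0.4,0,0,0;0,0,0.6,0,0,0;0,0,0.6,0,0,0;0,0,0.6,0,0,0;0,0,0.6,0,0,0;0,0,0.5,0,0,0;0,0,0.3,0,0,0;0,0,0.16,0,0,0' > mv.in && python3 -m pendant mv.in
echo '0,0,0,0,0,0;0,0,0,0,0,0;0,0,0,0,0,0' > mv.in && python3 -m pendant mv.in
```

```text
scene 0 [214.7 236.7] [213.6 236.2] [-1.1 -0.5]
scene 1 [331.8 176.1] [330.6 176. ] [-1.1 -0.1]
side 0 [260.7 204.5] [261.2 204.6] [0.5 0. ]
side 1 [356.5 166.2] [356.9 166.4] [0.4 0.2]
time_s: 11.45
ee_pos: [592.2, 143.1, 39.3]
ee_rot: [-179.9, 0.1, 78.5]
force: [0.3, 0.5, -0.8]
gripper_width: 10.0
gripper_force: 30.0
time_s: 11.75
ee_pos: [593.9, 143.5, 42.2]
ee_rot: [179.9, -0.0, 78.5]
force: [-0.5, -0.5, -2.0]
gripper_width: 9.5
gripper_force: 30.0
```

Converted, -10 mm is -0.2, -0.35 degrees is -0.0029.

```bash
echo '-0.2,0,0,0,0,-0.0029;-0.2,0,0,0,0,0;-0.2,0,0,0,0,0;-0.2,0,0,0,0,0;-0.2,0,0,0,0,0;-0.2,0,0,0,0,0;0,0,0,0,0,0;0,0,0,0,0,0' > mv.in && python3 -m pendant mv.in
```

```text
time_s: 12.55
ee_pos: [581.2, 84.1, 41.0]
ee_rot: [-180.0, 0.0, 78.8]
force: [-1.2, 0.5, -1.5]
gripper_width: 10.0
gripper_force: 30.0
```

Converted, -12 mm is -0.24, -10 mm is -0.2.

```bash
echo '-0.2,0,0,0,0,0;-0.24,0,0,0,0,0;-0.24,0,0,0,0,0;-0.24,0,0,0,0,0;-0.2,0,0,0,0,0;-0.08,0,0,0,0,0;0,0,0,0,0,0;0,0,0,0,0,0' > mv.in && python3 -m pendant mv.in
```

```text
time_s: 13.35
ee_pos: [569.4, 25.2, 40.9]
ee_rot: [-180.0, 0.1, 78.8]
force: [-1.2, -0.5, -1.3]
gripper_width: 9.7
gripper_force: 30.0
```

Converted, -3 mm is -0.06, -2 mm is -0.04.

```bash
echo '-0.06,0,0.01,0,0,0;-0.04,0,0.01,0,0,0;-0.02,0,0,0,0,0;0,0,0,0,0,0' > mv.in && python3 -m pendant mv.in; for i in 1; do echo '-0.02,0,0,0,0,0;-0.02,0,0,0,0,0;0,0,0,0,0,0' > mv.in && python3 -m pendant mv.in; done; echo '-0.02,0,0,0,0,0;0,0,0,0,0,0' > mv.in && python3 -m pendant mv.in
```

```text
time_s: 13.75
ee_pos: [568.4, 19.9, 39.9]
ee_rot: [-180.0, 0.0, 78.9]
force: [-1.9, 1.9, -1.4]
gripper_width: 10.0
gripper_force: 30.0
time_s: 14.05
ee_pos: [568.1, 18.8, 40.0]
ee_rot: [-180.0, -0.1, 78.8]
force: [-2.0, 6.2, -1.7]
gripper_width: 9.4
gripper_force: 30.0
time_s: 14.25
ee_pos: [568.1, 18.7, 40.0]
ee_rot: [-180.0, -0.2, 78.8]
force: [-1.8, 9.4, -2.2]
gripper_width: 9.7
gripper_force: 30.0
```

Converted, -1 mm is -0.02.

```bash
echo '-0.02,0,0,0,0,0;0,0,0,0,0,0;0,0,0,0,0,0' > mv.in && python3 -m pendant mv.in; echo '0,0,0,0,0,0;0,0,0,0,0,0;0,0,0,0,0,0;0,0,0,0,0,0' > mv.in && python3 -m pendant mv.in 40 20
```

```text
time_s: 14.55
ee_pos: [568.0, 18.6, 40.1]
ee_rot: [-180.0, -0.2, 78.8]
force: [-1.6, 10.9, -0.6]
gripper_width: 9.8
gripper_force: 30.0
time_s: 14.95
ee_pos: [568.4, 15.3, 40.3]
ee_rot: [179.9, 0.0, 78.8]
force: [0.3, -0.1, -0.4]
gripper_width: 38.6
gripper_force: 0.0
```

Converted, -30 mm is -0.6, -20 mm is -0.4.

```bash
echo '0,0,-0.2,0,0,0;0,0,-0.4,0,0,0;0,0,-0.6,0,0,0;0,0,-0.6,0,0,0;0,0,-0.6,0,0,0;0,0,-0.6,0,0,0;0,0,-0.6,0,0,0;0,0,-0.3,0,0,0' > mv.in && python3 -m pendant mv.in 91
echo '-0.4,0,0,0,0,0;0,0,0,0,0,0;0,0,0,0,0,0' > mv.in && python3 -m pendant mv.in; python3 snap.py w5
python3 - <<'E'
from h import *
ms,md=camera_model("scene"),camera_model("side")
for n,a,b in(("y1",(344,326),(318,317)),("y2",(362,390),(291,383)),("pale",(390,349),(345,354))):print(n,plane(ms,a,26).round(0),plane(md,b,26).round(0))
E
```

```text
time_s: 15.75
ee_pos: [568.9, 15.7, 239.1]
ee_rot: [179.7, -0.0, 78.8]
force: [-1.3, 0.2, 0.3]
gripper_width: 90.8
gripper_force: 0.0
time_s: 16.05
ee_pos: [563.8, -3.8, 235.5]
ee_rot: [180.0, -0.0, 78.8]
force: [0.3, -0.6, -0.1]
gripper_width: 90.6
gripper_force: 0.0
[563.8  -3.8 235.5] [ 1.79962678e+02 -7.53933500e-03  7.88014734e+01]
y1 [ 397. -182.   26.] [ 402. -187.   26.]
y2 [ 303. -327.   26.] [ 307. -324.   26.]
pale [ 422. -293.   26.] [ 423. -294.   26.]
```

View pics/w5.png

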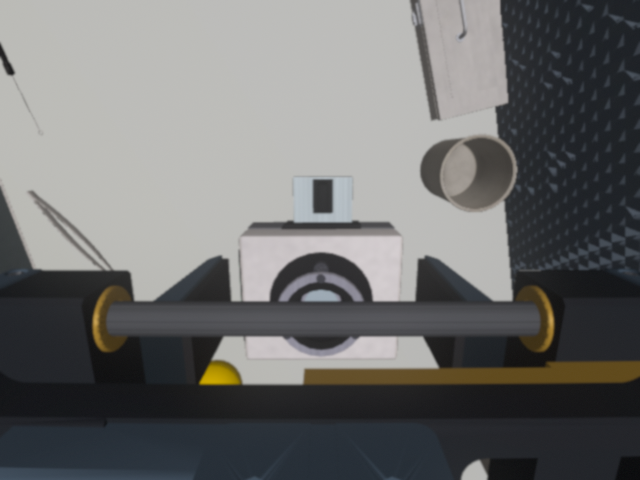

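The tray is home: its flange lies flush against the housing at row 223, and the free grip is at (322,196). Now to the flask.

Converted, -3 mm is -0.06, 8 degrees is 0.0667.

```bash
echo '0,0,-0.06,0,0,0.05;0,0,-0.06,0,0,0.0667;0,0,-0.06,0,0,0.0667;0,0,-0.06,0,0,0.0667;0,0,-0.06,0,0,0.0667;0,0,0,0,0,0.0667;0,0,0,0,0,0.0667;0,0,0,0,0,0.0667' > mv.in && python3 -m pendant mv.in
echo '0,0,0,0,0,0.0667;0,0,0,0,0,0.0667;-0.4,0.6,0,0,0,0.0067;-0.6,0.78,0,0,0,0;-0.6,0.78,0,0,0,0;-0.6,0.78,0,0,0,0;-0.6,0.78,0,0,0,0;-0.6,0.78,0,0,0,0' > mv.in && python3 -m pendant mv.in
echo '-0.6,0.78,0,0,0,0;-0.28,0.5,0,0,0,0;0,0,0,0,0,0;0,0,0,0,0,0;0,0,0,0,0,0' > mv.in && python3 -m pendant mv.in; python3 snap.py w6
echo '0.4,-0.2,0.3,0,0,0;0.4,-0.4,0.3,0,0,0;0,-0.4,0.3,0,0,0;0,-0.2,0.2,0,0,0;0,0,0,0,0,0;0,0,0,0,0,0;0,0,0,0,0,0' > mv.in && python3 -m pendant mv.in; python3 snap.py w7
python3 - <<'E'
import cv2,numpy as np
a,b=(cv2.imread(f"pics/{n}.png")[:290] for n in("w6","w7"))
cv2.imwrite("pics/c4.png",np.vstack([a,b]))
E
```

```text
time_s: 16.9
ee_pos: [563.9, -3.1, 249.7]
ee_rot: [-180.0, 0.0, 16.6]
force: [-1.1, -0.8, -0.3]
gripper_width: 90.9
gripper_force: 0.0
time_s: 17.7
ee_pos: [393.5, -229.9, 250.0]
ee_rot: [180.0, -0.0, 0.1]
force: [0.1, -0.2, 0.2]
gripper_width: 91.2
gripper_force: 0.0
time_s: 18.2
ee_pos: [351.3, -292.2, 249.9]
ee_rot: [-180.0, -0.0, 0.1]
force: [0.7, -0.3, -0.0]
gripper_width: 90.8
gripper_force: 0.0
[ 351.3 -292.2  249.9] [-1.79968647e+02 -7.82686564e-03  1.25426903e-01]
time_s: 18.95
ee_pos: [391.2, -234.1, 196.0]
ee_rot: [179.9, -0.1, 0.0]
force: [-0.1, 0.5, 0.0]
gripper_width: 90.6
gripper_force: 0.0
[ 391.2 -234.1  196. ] [ 1.79897390e+02 -1.09633910e-01  3.95337282e-02]
```

View pics/c4.png

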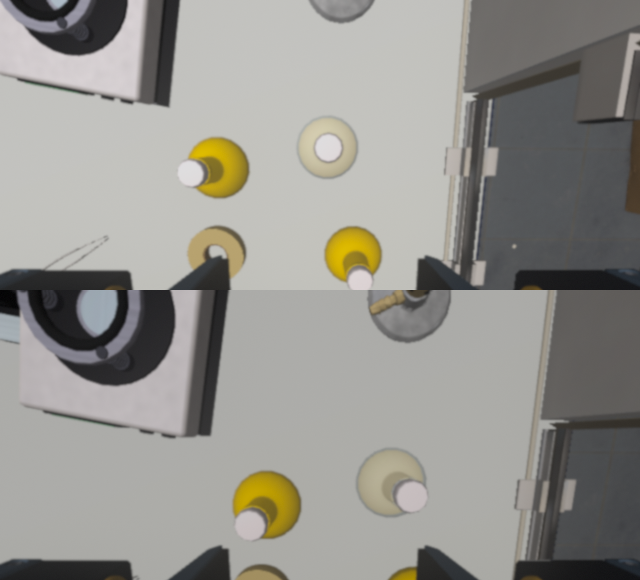

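Stopper centre at w6 (328,148) and w7 (411,206). Bulb centre at (327,147) and (391,193).

```bash
python3 - <<'E'
from h import *;import pickle
a,b=[pickle.load(open(f"pics/{n}.pkl","rb")) for n in("w6","w7")]
for n,u,v,z in(("stopper",(328,148),(411,206),112),("bulb",(327,147),(391,193),26)):
    print(n,tri([ray(a,u),ray(b,v)]).round(1),plane(a,u,z).round(1),plane(b,v,z).round(1))
E
```

```text
stopper [ 419.2 -297.3  107.7] [ 419.  -297.1  112. ] [ 420.1 -296.4  112. ]
bulb [ 419.7 -297.1   32. ] [ 419.8 -297.2   26. ] [ 418.9 -298.1   26. ]
```

Careful with the scale: shifts go in shares of 50 mm and turns go in shares of 120 degrees. That gives: 27 mm is 0.54, 20 mm is 0.4.

```bash
echo '0.16,0.36,0,0,0,0;0.24,0.54,0,0,0,0;0.16,0.36,0,0,0,0;0,0,0,0,0,0;0,0,0.3,0,0,0;0,0,0.4,0,0,0;0,0,0.4,0,0,0;0,0,0.4,0,0,0' > mv.in && python3 -m pendant mv.in 60
echo '0,0,0.4,0,0,0;0,0,0.4,0,0,0;0,0,0.24,0,0,0;0,0,0.1,0,0,0;0,0,0,0,0,0;0,0,0,0,0,0;0,0,0,0,0,0' > mv.in && python3 -m pendant mv.in
```

```text
time_s: 19.8
ee_pos: [418.2, -296.0, 119.9]
ee_rot: [180.0, -0.0, 0.0]
force: [0.7, 0.0, -0.8]
gripper_width: 59.9
gripper_force: 0.0
time_s: 20.5
ee_pos: [419.3, -296.6, 64.1]
ee_rot: [179.9, -0.1, 0.1]
force: [0.6, 0.5, 1.0]
gripper_width: 60.2
gripper_force: 0.0
```

Converted, -37 mm is -0.74, -35 mm is -0.7.

```bash
echo '0,0,0,0,0,0;0,0,0,0,0,0;0,0,0,0,0,0;0,0,0,0,0,0;0,0,0,0,0,0;0,0,0,0,0,0;0,0,0,0,0,0' > mv.in && python3 -m pendant mv.in 0 40
echo '0,0,-0.12,0,0,0;0,0,-0.4,0,0,0;0,0,-0.6,0,0,0;0,0,-0.7,0,0,0;0,0,-0.7,0,0,0;0,0,-0.4,0,0,0;0,0,-0.16,0,0,0;0,0,0,0,0,0' > mv.in && python3 -m pendant mv.in
echo '0.24,-0.4,0,0,0,0;0.4,-0.66,0,0,0,0;0.44,-0.74,0,0,0,0;0.44,-0.74,0,0,0,0;0.44,-0.74,0,0,0,0;0.4,-0.66,0,0,0,0;0.24,-0.4,0,0,0,0;0,0,0,0,0,0' > mv.in && python3 -m pendant mv.in
echo '0,0,0,0,0,0;0,0,0,0,0,0;0,0,0,0,0,0' > mv.in && python3 -m pendant mv.in
```

```text
time_s: 21.2
ee_pos: [418.7, -296.3, 63.2]
ee_rot: [180.0, -0.0, 0.1]
force: [-0.9, 0.6, 1.0]
gripper_width: 24.1
gripper_force: 40.0
time_s: 22.0
ee_pos: [418.9, -296.3, 217.9]
ee_rot: [179.9, -0.1, 0.1]
force: [-0.6, 0.1, -1.2]
gripper_width: 23.8
gripper_force: 40.0
time_s: 22.8
ee_pos: [548.8, -76.3, 214.8]
ee_rot: [-179.9, 0.2, 0.3]
force: [-0.7, -0.7, -2.1]
gripper_width: 24.3
gripper_force: 40.0
time_s: 23.1
ee_pos: [547.8, -80.0, 216.7]
ee_rot: [180.0, 0.0, -0.0]
force: [0.1, -0.6, -0.4]
gripper_width: 24.2
gripper_force: 40.0
```

```bash
echo '0,0,0.2,0,0,0;0,0,0.28,0,0,0;0,0,0.24,0,0,0;0,0,0.12,0,0,0;0,0,0.06,0,0,0;0,0,0,0,0,0;0,0,0,0,0,0' > mv.in && python3 -m pendant mv.in
echo '0,0,0.06,0,0,0;0,0,0.06,0,0,0;0,0,0.04,0,0,0;0,0,0,0,0,0;0,0,0,0,0,0' > mv.in && python3 -m pendant mv.in
```

```text
time_s: 23.8
ee_pos: [548.8, -79.1, 172.5]
ee_rot: [180.0, -0.1, 0.1]
force: [-0.3, 0.5, -1.4]
gripper_width: 24.3
gripper_force: 40.0
time_s: 24.3
ee_pos: [548.6, -79.0, 164.6]
ee_rot: [180.0, -0.0, 0.1]
force: [-1.1, 1.2, 3.2]
gripper_width: 24.4
gripper_force: 40.0
```

Contact is where expected (+4 N against the carried weight). Pressing on.

Converted, 2 mm is 0.04.

```bash
echo '0,0,0.04,0,0,0;0,0,0.04,0,0,0;0,0,0.04,0,0,0;0,0,0.04,0,0,0;0,0,0,0,0,0;0,0,0,0,0,0' > mv.in && python3 -m pendant mv.in - 50
echo '0,0,0.04,0,0,0;0,0,0.04,0,0,0;0,0,0.04,0,0,0;0,0,0,0,0,0;0,0,0,0,0,0' > mv.in && python3 -m pendant mv.in
echo '0,0,0.02,0,0,0;0,0,0.02,0,0,0;0,0,0,0,0,0;0,0,0,0,0,0' > mv.in && python3 -m pendant mv.in
```

```text
time_s: 24.9
ee_pos: [548.6, -79.0, 156.5]
ee_rot: [180.0, -0.0, 0.1]
force: [-2.4, 0.8, 6.5]
gripper_width: 24.3
gripper_force: 50.0
time_s: 25.4
ee_pos: [548.6, -79.0, 150.9]
ee_rot: [180.0, -0.1, 0.1]
force: [-2.8, 1.7, 7.9]
gripper_width: 24.5
gripper_force: 50.0
time_s: 25.8
ee_pos: [548.7, -79.0, 150.5]
ee_rot: [180.0, -0.1, 0.1]
force: [-6.1, 1.0, 17.3]
gripper_width: 24.1
gripper_force: 50.0
```

Converted, -0.7 mm is -0.014.

```bash
echo '-0.014,0,0,0,0,0;0,0,0,0,0,0;0,0,0,0,0,0;0,0,0,0,0,0;0,0,0,0,0,0;0,0,0,0,0,0;0,0,0,0,0,0;0,0,0,0,0,0' > mv.in && python3 -m pendant mv.in
python3 - <<'E'
from h import *
a,b=grab_frame("scene"),grab_frame("side")
cv2.imwrite("pics/c5.png",np.hstack([cv2.resize(a[150:310,290:450],(400,400)),cv2.resize(b[140:300,290:450],(400,400))]))
E
```

```text
time_s: 26.6
ee_pos: [548.4, -79.0, 150.4]
ee_rot: [180.0, -0.2, 0.1]
force: [-4.6, 1.3, 15.5]
gripper_width: 23.9
gripper_force: 50.0
```

View pics/c5.png

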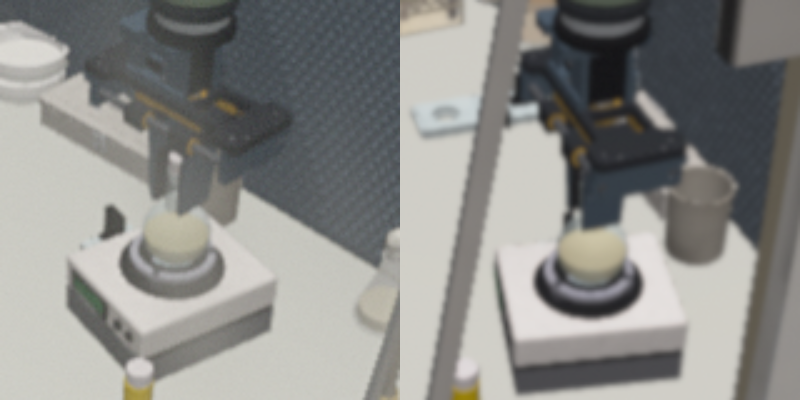

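The flask sits upright and centred in the lowered ring. The tray's grip stands at the slot side, at (112,225) in the left crop. The force jump shows the ring has reached its stop.

```bash
python3 -c "
from workcell import job_done;print(job_done())"
```

```text
the job is handed in; nothing more can be done
None
```

The job is handed in at about 27 s, with no verdict shown: the loaded tray is home with its flange flush and let go, the flask is held upright in the ring pressed to its stop with about 15 N, and the spare tray was not touched.

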